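# Dig the pipe flange out of the stock bay and set it on the welding turntable

## Robot

A 6-joint arm with a two-finger parallel gripper is mounted at the origin on the work surface. World frame = base frame: x ahead of the robot, y to its left, z up, the work surface at z = 0. Lengths are in mm, angles in rad, forces in N, time in s.
With the tool pointing down it reaches from about 350 to 975 mm from the base axis. Payload 7.1 kg.
Tool frame: the origin (TCP) lies midway between the tips of the shut fingers; the grasp point (between the pads) lies 19 mm behind it; z points along the fingers, y is the line along which they close (so a half turn about z gives the same grasp; the last joint's range is limited). The gripper opens to 88 mm and grips with 3 to 60 N. Pads are 20 mm wide; open, the fingers measure 115 mm over their backs; the gripper's body (75 mm by 178 mm) begins 61 mm behind the grasp point.
Start: joints at [-1.259, 0.423, 1.63, -0, 1.089, -0.019], TCP at [203.017, -591.091, 222.675] pointing down, gripper open.
Joint ranges: [-3, 3], [-0.9, 2.11], [0.09, 2.58], [-1.31, 4.45], [0.11, 2.69], [-2.54, 2.54]. Speed limits (rad/s): [2.39, 2.39, 3.01, 3.14, 3.14, 3.14].

## Interface

Orientations are given as a rotation vector (axis times angle).
In Python, from workcell import ctrl gives the robot as it stands. The module is installed in compiled form; this text tells all that it offers.
- The arm moves only by the tool servo_tool, never from a script. Its argument "increments" is a list of rows, each a list of 7 numbers: the shift along the world's x, y, z in cm, then the turn, a rotation vector about the world's x, y, z in degrees, then the opening, from -1 (shut) to 1 (fully open). A call has 1 to 20 rows; each row is the pose to reach, as a shift and turn from the pose commanded when the call began; what a row does not reach only later rows make up. A row lasts 1/12 s, in which the tool goes at most 41.7 mm and 7.16 degrees, less where a joint would pass 70% of its speed; a pose out of reach is approached as far as the arm can. A call with a gripper value outside its range is refused whole. The fingers move at their own pace and stop on an object; the grip force is fixed at half the most. Time passes only in rows, so rows that repeat a pose let the fingers close. It gives the time, the measured TCP pose, the force, the opening and the grip force at its end, in the units of the state.
- ctrl.get_obs(): the state, without advancing time (a new reading comes with each control period).
- ctrl.get_image(name): name is "scene" or "side" or "wrist"; returns a dict with "image" (420x560x3 uint8, red, green, blue), "fx", "fy", "cx", "cy" (pixels), "extrinsics" (4x4, takes a point from camera to world coordinates); the wrist camera has in their place "tool_from_camera" (4x4, takes a point from camera to tool coordinates, whose origin is the TCP and whose axes are the flange's). Camera axes: x right, y up, looking along -z (the intrinsics and any distortion apply to the point x, -y, -z); pixel columns grow to the right and rows downward; lengths in mm; the calibration is good to about 2 mm. A picture is of the moment at which its call begins: read the wrist's pose just before it. There is no depth.
- ctrl.close_job(): hands the job in; it is judged then, once.
The state is a dict: "t": time; "qpos": joint angles; "qvel": joint speeds; "joint_torque": joint torques, N m; "ee_pos": TCP position; "orientation": TCP orientation; "ft_force": force on the tool from outside, world axes, zero at the start; "moment": the same for the moment, N m; "width": finger opening in mm; "grasp_force": force on a finger pad.
Only numpy, scipy, OpenCV 4.12 (cv2) and the standard library are available. Lean on these libraries where they do the work, as an engineer would, in place of code of your own. Each camera call takes 0.05 s, during which the arm holds its last target. There are 200 camera calls.

## Task

The pipe flange at the back of the steel stock bay is to be welded next, but the jar, the pipe stub and the beam offcut stand round it: first clear all three onto the plywood board, standing upright, and leave the flange alone until all three are there together. Then set the flange, hub up, in the middle of the welding turntable, and only after that put the jar, the pipe stub and the beam offcut back in the bay upright, each on the very spot where it stood at the start. Do not shift the loose nut and the angle offcut that lie in the bay, and do not tip anything over.

Things in the scene. Friction and masses are not known exactly. Their poses are not given: they have to be found in the camera images.
- bay: Stock bay: fixed sheet-steel tray, yaw within 0.2 rad. Origin on the bench; its floor, 4 mm thick, spans x -95 to +85 and y -125 to +125 mm. Grey back wall 50 mm high at x +86, side lips 15 mm high at y +-126, front (-x) open. The flange lies in it near (30, 0) mm; jar, pipe stub and beam offcut stand round it near (30, 65), (30, -65) and (-35, 0) mm, in any arrangement.
- board: The plywood setting-down board, fixed on the bench: 240 mm (x) by 160 mm (y), 12 mm thick, bare, a small screw at each corner. Origin at the centre of its underside. Different place and a little turned (yaw up to 0.2 rad) at each start.
- turntable: The welding turntable, fixed and not turning: blue square foot 130 mm, on it a round steel plate of 136 mm diameter whose flat top is 40 mm above the bench, with two dark concentric rings (64 to 68 mm and 100 to 104 mm diameter) drawn round its middle. Origin on the bench below the middle of the plate. Different place at each start.
- flange: The pipe flange, steel: a disc 58 mm in diameter and 14 mm thick with four dark bolt holes, on its upper side a hub 34 mm in diameter reaching to 36 mm height, dark bore in the middle. About 0.35 kg. Origin at the centre of its underside, z up through the hub. It can be taken by the hub or by the rim.
- jar: The jar: closed round glass jar of brassy screws, body 58 mm in diameter, steel screw lid 60 mm in diameter from 66 to 86 mm height. About 0.3 kg. Origin at the centre of its underside, z up.
- pipe: The pipe stub, dark steel, standing on end, open at the top: 48 mm diameter below, a socket of 56 mm outer diameter from 56 to 92 mm height, wall 5 mm. About 0.4 kg. Origin at the centre of its lower end, z up.
- beam: The beam offcut: a piece of steel H-section standing on end, 96 mm tall. Its two flanges are 46 mm wide (along its x) and 7 mm thick, their flat outer faces 50 mm apart (at y = +-25 mm); web 7 mm thick between them. Its x is within about 0.3 rad of the bay's x. About 0.5 kg. Origin at the centre of its lower end, z up.
- nut: A loose steel hexagon nut, 36 mm across flats, 18 mm high, lying on the bay's floor in the open front corner on the +y side. Leave it where it lies. Origin at the centre of its underside.
- angle: A loose dark piece of steel angle, 50 mm long, legs 40 mm (lying) and 30 mm (upright), 5 mm thick, on the bay's floor in the open front corner on the -y side. Leave it where it lies. Origin under the middle of the lying leg.

How it is judged (in metres and radians):
On the way, in this order (a step that is already met when the one before it is completed fails the run):
1. jar, pipe stub and beam offcut all stand upright on the board together, the flange not yet moved (x of jar in the frame of board between -0.12 and 0.12 m and y of jar in the frame of board between -0.08 and 0.08 m and z of jar in the frame of board between 0.006 and 0.02 m and angle between each of jar, pipe, beam's own z axis and vertical below 0.15 rad and x of pipe in the frame of board between -0.12 and 0.12 m and y of pipe in the frame of board between -0.08 and 0.08 m and z of pipe in the frame of board between 0.006 and 0.02 m and x of beam in the frame of board between -0.12 and 0.12 m and y of beam in the frame of board between -0.08 and 0.08 m and z of beam in the frame of board between 0.006 and 0.02 m and distance of flange from where it was at the start of the episode below 0.02 m), for 0.2 s.
2. the flange is set hub up in the middle of the turntable and let go, the other three still standing on the board (horizontal distance between flange and turntable below 0.012 m and z of flange in the frame of turntable between 0.036 and 0.045 m and angle between flange's own z axis and vertical below 0.1 rad and contact force between the fingers and flange below 0.2 N and x of jar in the frame of board between -0.12 and 0.12 m and y of jar in the frame of board between -0.08 and 0.08 m and z of jar in the frame of board between 0.006 and 0.02 m and angle between each of jar, pipe, beam's own z axis and vertical below 0.15 rad and x of pipe in the frame of board between -0.12 and 0.12 m and y of pipe in the frame of board between -0.08 and 0.08 m and z of pipe in the frame of board between 0.006 and 0.02 m and x of beam in the frame of board between -0.12 and 0.12 m and y of beam in the frame of board between -0.08 and 0.08 m and z of beam in the frame of board between 0.006 and 0.02 m), for 0.2 s.
At the end, for the whole second after the job is handed in: The flange lies hub up on the turntable within 12 mm of its middle; jar, pipe stub and beam offcut stand upright in the bay, each within 15 mm of where it stood at the start (facing any way); all at rest (horizontal distance between flange and turntable below 0.012 m and z of flange in the frame of turntable between 0.036 and 0.045 m and angle between each of flange, jar, pipe, beam's own z axis and vertical below 0.1 rad and distance of each of jar, pipe, beam from where it was at the start of the episode below 0.015 m and linear speed of each of jar, pipe, beam, flange below 0.02 m/s); the robot touches nothing.
It fails at once if the nut in the bay is shifted more than 20 mm (distance of nut from where it was at the start of the episode above 0.02 m).
It fails at once if the angle offcut in the bay is shifted more than 20 mm (distance of angle from where it was at the start of the episode above 0.02 m).
It fails at once if the jar, pipe stub, beam offcut or flange is tipped over (angle between any of jar, pipe, beam, flange's own z axis and vertical above 0.8 rad).
It also fails if it takes over 147 s, if anything falls off the work surface, if the arm or the gripper's body presses on something with over 40 N, if the wrist force passes 120 N, or if a joint passes its speed limit or range.

## Working session

There is one attempt and no reset: what is moved stays moved. The work goes in short steps, Python scripts to look and compute and a tool call to move; the robot and the scene stay as the last step left them, time stands still between calls to the robot, and variables do not carry over. Pictures are saved under pics/ and viewed, at most 14 in all, crops included, and the job is handed in when it is done.

Besides the shell and the picture viewer there is one more tool, called after ">>>" by a JSON object that holds its "method" and its "body", one argument or row to a line. servo_tool: Moves the arm, as the interface text tells. Its arguments: {"type":"object","properties":{"increments":{"type":"array","items":{"type":"array","items":{"type":"number"}}}},"required":["increments"]}

```bash
mkdir -p pics
cat > h.py <<'E'
import numpy as np, cv2, pickle
from workcell import ctrl
from scipy.spatial.transform import Rotation as R
def shot(n,fn):
    o=ctrl.get_obs(); d=ctrl.get_image(n)
    if 'extrinsics' not in d:
        T=np.eye(4);T[:3,:3]=R.from_rotvec(o['orientation']).as_matrix();T[:3,3]=o['ee_pos']
        d['extrinsics']=T@np.array(d['tool_from_camera'])
    cv2.imwrite(f'pics/{fn}.png',d['image'][:,:,::-1]); pickle.dump(d,open(f'pics/{fn}.pkl','wb')); return d
def load(fn): return pickle.load(open(f'pics/{fn}.pkl','rb'))
def ray(d,u,v):
    E=np.array(d['extrinsics']); r=E[:3,:3]@np.array([(u-d['cx'])/d['fx'],-(v-d['cy'])/d['fy'],-1]); return E[:3,3],r
def atz(d,u,v,z):
    o,r=ray(d,u,v); return o+r*(z-o[2])/r[2]
def proj(d,p):
    E=np.array(d['extrinsics']); c=E[:3,:3].T@(np.array(p,float)-E[:3,3]); return d['cx']+d['fx']*c[0]/-c[2], d['cy']+d['fy']*-c[1]/-c[2]
def tri(*obs):
    A=np.zeros((3,3));b=np.zeros(3)
    for d,u,v in obs:
        o,r=ray(d,u,v); r=r/np.linalg.norm(r); P=np.eye(3)-np.outer(r,r); A+=P;b+=P@o
    return np.linalg.solve(A,b)
E
python3 - <<'E'
from h import *
a=shot('scene','s0');b=shot('side','d0');c=shot('wrist','w0')
for d in(a,b,c): print({k:(np.round(v,3).tolist() if k!='image' else 0) for k,v in d.items()})
cv2.imwrite('pics/two.png',np.vstack([np.hstack([cv2.resize(x['image'][:,:,::-1],(400,300)) for x in(b,c)])]))
print(ctrl.get_obs())
E
```

```text
{'image': 0, 'fx': 507.15, 'fy': 507.15, 'cx': 281.052, 'cy': 200.525, 'extrinsics': [[0.444, -0.653, 0.613, 1346.925], [0.896, 0.314, -0.315, -464.956], [0.013, 0.689, 0.724, 1074.263], [0.0, 0.0, 0.0, 1.0]]}
{'image': 0, 'fx': 415.768, 'fy': 415.768, 'cx': 275.139, 'cy': 212.178, 'extrinsics': [[-0.937, 0.255, -0.239, 238.571], [-0.349, -0.66, 0.666, 700.009], [0.012, 0.707, 0.707, 786.822], [0.0, 0.0, 0.0, 1.0]]}
{'image': 0, 'fx': 310.164, 'fy': 310.164, 'cx': 278.917, 'cy': 209.753, 'tool_from_camera': [[-0.001, 0.961, 0.276, 75.288], [1.0, 0.001, -0.0, 0.227], [-0.001, 0.276, -0.961, -160.859], [0.0, 0.0, 0.0, 1.0]], 'extrinsics': [[0.324, 0.909, 0.262, 274.21], [-0.946, 0.312, 0.089, -566.602], [-0.001, -0.276, 0.961, 382.838], [0.0, 0.0, 0.0, 1.0]]}
{'t': 0.15, 'qpos': array([-1.25899945e+00,  4.23683294e-01,  1.63048733e+00, -4.33014135e-05,
        1.08860128e+00, -1.90091736e-02]), 'qvel': array([-1.53625748e-04, -2.33914341e-03, -2.92929744e-03,  4.66281839e-05,
        1.10228680e-03, -1.30884958e-04]), 'joint_torque': array([ 1.00305057e-03, -5.44981849e+01, -2.73920059e+01,  6.43836963e-02,
        2.04537297e-02, -7.58153237e-05]), 'ee_pos': array([ 202.88110405, -590.70709292,  222.07969288]), 'orientation': array([-3.09756603e+00, -5.17102789e-01,  3.29684510e-04]), 'ft_force': array([-0.87945878,  0.37423062, -0.03031087]), 'moment': array([-0.01827551, -0.00618015,  0.01918116]), 'grasp_force': 0.0, 'width': 87.70597081196505}
```

View pics/s0.png

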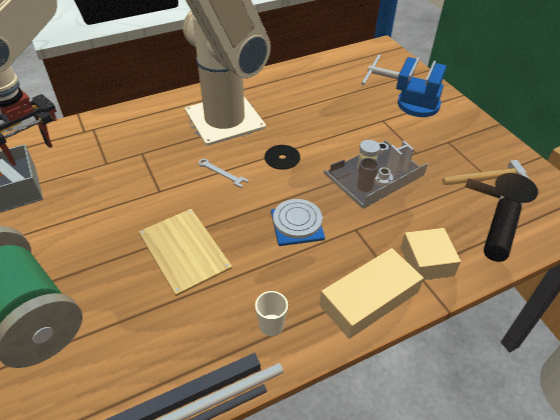

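View pics/d0.png

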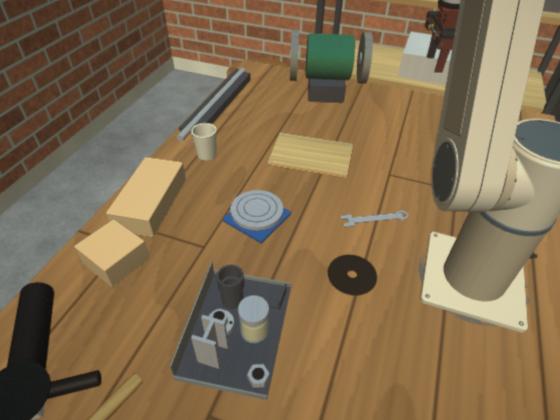

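Scene view: bay around (376,170), with jar (370,150), pipe (367,175), beam (402,157) and flange (384,175). Turntable is at (298,216), board at (185,250). In the side view the bay is at (235,330), the turntable at (257,208) and the board at (311,154).

Run:
```python
from h import *
a=load('s0');b=load('d0')
print('turn',tri((a,298,216),(b,257,208)))
print('board corners', [atz(a,*p,12).round() for p in((139,237),(193,210),(231,265),(180,292))],[atz(b,*p,12).round() for p in((284,136),(353,149),(346,174),(268,162))])
print('bay scene',[atz(a,*p,4).round() for p in((326,172),(364,203),(426,172))]); print('bay side',[atz(b,*p,4).round() for p in((176,377),(269,391),(290,288),(211,272))])
print('jar lid',tri((a,370,147),(b,253,307)),'flange',tri((a,384,173),(b,220,317)),'pipe top',tri((a,367,165),(b,231,274)),'beam',tri((a,402,148),(b,208,320)))
# enlarged crops
c=np.hstack([cv2.resize(a['image'][120:215,310:440,::-1],(400,292),interpolation=cv2.INTER_CUBIC),cv2.resize(b['image'][255:400,160:310,::-1],(400,292),interpolation=cv2.INTER_CUBIC)])
cv2.imwrite('pics/c0.png',c)
```

```text
turn [ 5.40890259e+02 -2.98541832e-01  3.89441962e+01]
board corners [array([ 403., -409.,   12.]), array([ 372., -245.,   12.]), array([ 597., -222.,   12.]), array([ 618., -366.,   12.])] [array([ 595., -366.,   12.]), array([ 371., -379.,   12.]), array([ 362., -252.,   12.]), array([ 594., -222.,   12.])]
bay scene [array([392., 179.,   4.]), array([554., 213.,   4.]), array([526., 458.,   4.])]
bay side [array([524., 446.,   4.]), array([349., 408.,   4.]), array([387., 177.,   4.]), array([573., 200.,   4.])]
jar lid [425.80252413 301.50582717  86.93535674] flange [494.31414043 315.75024576  32.06948818] pipe top [495.38284567 246.82876506  91.8857638 ] beam [487.91202542 368.01921168 106.48730029]
```

View pics/c0.png

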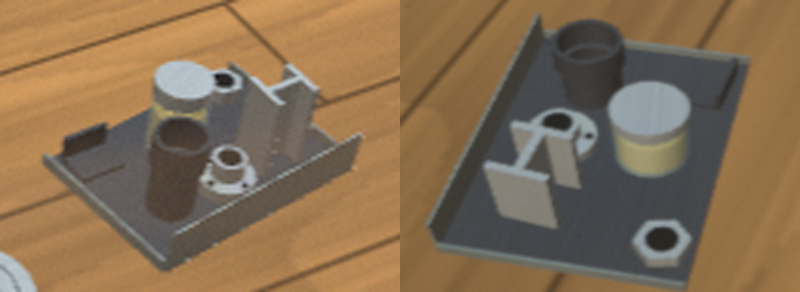

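The enlarged crop shows the jar at the front spot, the pipe at -y, the beam at +y and the flange in the middle. I'll use the wrist camera for precise measurement.

>>> {"method": "servo_tool", "body": {
  "increments": [
    [18, 20, 11, 0, 0, -7.6, 1],
    [36.7, 44, 11, 0, 0, -7.6, 1],
    [36.7, 44, 11, 0, 0, -7.6, 1],
    [36.7, 44, 11, 0, 0, -7.6, 1],
    [36.7, 44, 11, 0, 0, -7.6, 1],
    [36.7, 44, 11, 0, 0, -7.6, 1],
    [36.7, 44, 11, 0, 0, -7.6, 1],
    [36.7, 44, 11, 0, 0, -7.6, 1],
    [36.7, 44, 11, 0, 0, -7.6, 1],
    [36.7, 44, 11, 0, 0, -7.6, 1],
    [36.7, 44, 11, 0, 0, -7.6, 1],
    [36.7, 44, 11, 0, 0, -7.6, 1],
    [36.7, 44, 11, 0, 0, -7.6, 1],
    [36.7, 44, 11, 0, 0, -7.6, 1],
    [36.7, 44, 11, 0, 0, -7.6, 1],
    [36.7, 44, 11, 0, 0, -7.6, 1],
    [36.7, 44, 11, 0, 0, -7.6, 1],
    [36.7, 44, 11, 0, 0, -7.6, 1],
    [36.7, 44, 11, 0, 0, -7.6, 1],
    [36.7, 44, 11, 0, 0, -7.6, 1]
  ]
}}

```text
t: 1.82
ee_pos: [569.2, -152.2, 332.5]
orientation: [-3.126, -0.308, 0.001]
ft_force: [0.6, 0.0, 0.4]
width: 88.0
grasp_force: 0.0
```

```bash
python3 -c "
from h import *
shot('wrist','w1');print(ctrl.get_obs()['ee_pos'])"
```

```text
[ 569.3693013  -152.12994063  332.59914675]
```

>>> {"method": "servo_tool", "body": {
  "increments": [
    [0, 42, 0, 0, 0, 0, 1],
    [0, 42, 0, 0, 0, 0, 1],
    [0, 42, 0, 0, 0, 0, 1],
    [0, 42, 0, 0, 0, 0, 1],
    [0, 42, 0, 0, 0, 0, 1],
    [0, 42, 0, 0, 0, 0, 1],
    [0, 42, 0, 0, 0, 0, 1],
    [0, 42, 0, 0, 0, 0, 1],
    [0, 42, 0, 0, 0, 0, 1],
    [0, 42, 0, 0, 0, 0, 1],
    [0, 42, 0, 0, 0, 0, 1],
    [0, 42, 0, 0, 0, 0, 1],
    [0, 42, 0, 0, 0, 0, 1],
    [0, 42, 0, 0, 0, 0, 1],
    [0, 42, 0, 0, 0, 0, 1],
    [0, 42, 0, 0, 0, 0, 1],
    [0, 42, 0, 0, 0, 0, 1]
  ]
}}

```text
t: 3.28
ee_pos: [570.3, 267.8, 332.9]
orientation: [-3.126, -0.308, -0.0]
ft_force: [-0.0, -0.1, -0.3]
width: 88.1
grasp_force: 0.0
```

```bash
python3 -c "
from h import *
shot('wrist','w2');print(ctrl.get_obs()['ee_pos'])"
```

```text
[570.2302589  267.97971792 332.87038066]
```

View pics/w1.png

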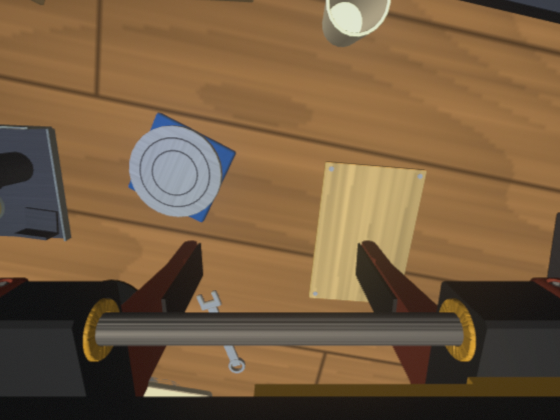

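View pics/w2.png

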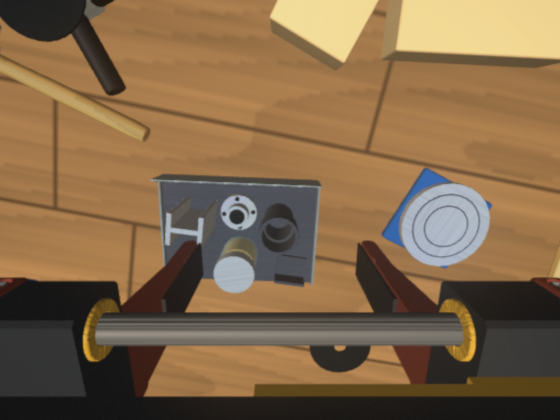

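w1: turntable centre (175,173), board corners (326,163), (426,171), (310,297). w2: flange hub (238,214), pipe top (281,224), beam top (184,229), jar lid (234,272), turntable (446,226). The back wall runs at the top of the bay from (160,180) to (320,184).

Run:
```python
from h import *
a=load('s0');b=load('d0');w1=load('w1');w2=load('w2')
p=lambda n,x:print(n,np.round(x,1))
p('turn w',tri((w1,175,173),(w2,445.5,225.5))); p('all',tri((w1,175,173),(w2,445.5,225.5),(a,298,216),(b,257,208)))
print('board',[atz(w1,*q,12).round(1) for q in((326,163),(426,171),(310,297))])
p('boardcorner tri',tri((w1,426,171),(a,180,292)));p('bc2',tri((w1,326,163),(a,231,265),(b,268,162)))
p('jar',tri((w2,234.5,272),(a,370,147),(b,253,307)))
p('pipe',tri((w2,281,221),(a,370,163),(b,231,275)))
p('beam',tri((w2,184,229),(a,403,148),(b,208,320)))
p('flange',tri((w2,238,214),(a,385,171),(b,219,317)))
for n,q,z in(('jar',(234.5,272),90),('pipe',(281,221),96),('beam',(184,229),100),('flange',(238,214),40),('wallL',(160,180),4),('wallR',(320,184),4),('frontR',(313,284),4)): p(n,atz(w2,*q,z))
c=cv2.resize(w2['image'][170:300,140:340,::-1],(800,520),interpolation=cv2.INTER_CUBIC);cv2.imwrite('pics/c2.png',c)
```

```text
turn w [540.7  -2.   38.2]
all [540.9  -1.2  38.7]
board [array([ 595.3, -221.8,   12. ]), array([ 613.5, -377.7,   12. ]), array([ 361.4, -249.5,   12. ])]
boardcorner tri [ 617.4 -369.8   18.6]
bc2 [ 595.2 -221.9   11. ]
jar [425.5 302.6  87.2]
pipe [502.4 252.4  93.5]
beam [487.2 372.7 108.8]
flange [495.  318.1  37.6]
jar [426.7 303.9  90. ]
pipe [517.2 253.9  96. ]
beam [482.  379.9 100. ]
flange [497.6 316.6  40. ]
wallL [517.8 450.6   4. ]
wallR [561.2 198.2   4. ]
frontR [384.2 169.    4. ]
```

View pics/c2.png

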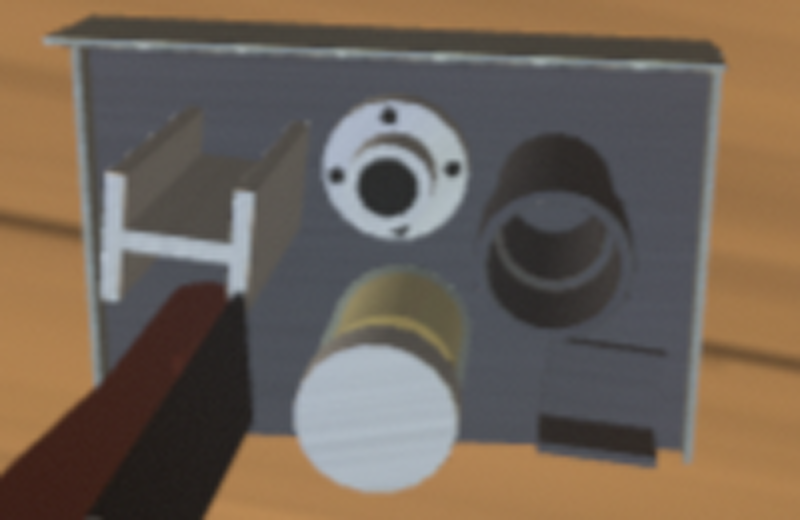

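Run:
```python
from h import *
a=load('s0');b=load('d0');w1=load('w1');w2=load('w2')
p=lambda n,x:print(n,np.round(x,1))
def f(n,*o):
    q=tri(*o); p(n,q); print([np.round(np.subtract(proj(d,q),(u,v)),1) for d,u,v in o])
f('jar',(w2,234.2,274.5),(a,369.8,147.6),(b,253.4,309.6))
f('pipe',(w2,279.7,234.7),(a,368.8,164.8),(b,231.2,278.3))
f('beam',(w2,184.4,230.5),(a,401.3,147.6),(b,209.5,330))
f('flange',(w2,237,216.5),(a,384.4,171.3),(b,218.5,316.5))
k=lambda x,y:(140+x/4,170+y/4)
for n,q,z in(('jar',(377,418),90),('pipe',(559,259),96),('beam',(178,240),100),('bl',(115,236),100),('br',(242,243),100),('hub',(388,182),40),('disc',(395,168),18)): p(n,atz(w2,*k(*q),z))
for n,q in(('wallL',(85,45)),('wallR',(720,67)),('lipRfront',(688,460))): p(n,atz(w2,*k(*q),54 if n[0]=='w' else 19))
```

```text
jar [422.3 304.   83.4]
[array([ 0.4, -1.9]), array([-0.7, -0.9]), array([-0.3,  0.5])]
pipe [493.5 253.   87.5]
[array([-1.4,  0.4]), array([-0.7,  0.2]), array([-0.7, -0.4])]
beam [478.  379.   95.8]
[array([0.9, 0.3]), array([-0. , -0.2]), array([-0.6,  0.4])]
flange [493.9 317.7  38.2]
[array([ 0. , -0.8]), array([-0.3, -0.3]), array([-0. ,  0.2])]
jar [422.7 303.6  90. ]
pipe [497.5 251.7  96. ]
beam [480.8 379.1 100. ]
bl [478.1 400.  100. ]
br [483.9 357.8 100. ]
hub [494.9 317.7  40. ]
disc [494.  317.6  18. ]
wallL [529.2 431.5  54. ]
wallR [565.7 205.9  54. ]
lipRfront [390.  173.8  19. ]
```

>>> {"method": "servo_tool", "body": {
  "increments": [
    [-14.7, 3.5, -17, 0, 0, -3.3, 1],
    [-14.7, 3.5, -17, 0, 0, -3.3, 1],
    [-14.7, 3.5, -17, 0, 0, -3.3, 1],
    [-14.7, 3.5, -17, 0, 0, -3.3, 1],
    [-14.7, 3.5, -17, 0, 0, -3.3, 1],
    [-14.7, 3.5, -17, 0, 0, -3.3, 1],
    [-14.7, 3.5, -17, 0, 0, -3.3, 1],
    [-14.7, 3.5, -17, 0, 0, -3.3, 1],
    [-14.7, 3.5, -17, 0, 0, -3.3, 1],
    [-14.7, 3.5, -17, 0, 0, -3.3, 1]
  ]
}}

```text
t: 4.17
ee_pos: [425.3, 304.5, 164.3]
orientation: [-3.132, -0.219, -0.005]
ft_force: [0.4, -0.4, 0.4]
width: 88.0
grasp_force: 0.0
```

```bash
python3 -c "
from h import *
d=shot('wrist','w3');print(ctrl.get_obs()['ee_pos'],ctrl.get_obs()['orientation'])
for n,p in (('jar',(422.8,303.8,90)),('pipe',(495.5,252.3,96)),('beam',(479.5,379,100)),('flange',(494.5,317.6,40))): print(n,np.round(proj(d,p)))"
```

```text
[425.06886168 304.3734893  164.19454884] [-3.13230646 -0.21885748 -0.00468233]
jar [279. 222.]
pipe [364. 140.]
beam [185. 137.]
flange [275. 127.]
```

View pics/w3.png

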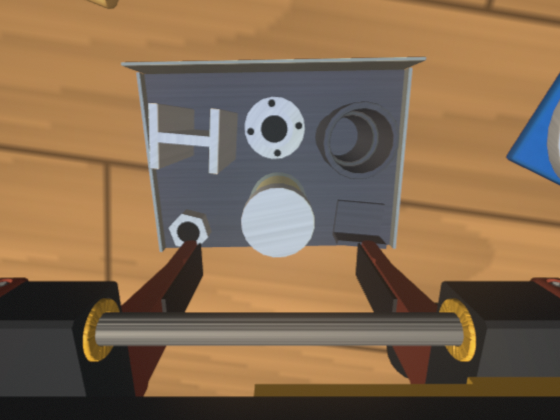

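The view agrees with the estimates: jar lid (278,222), hub (275,128), beam top centre (184,139). The pipe's top circle is centred at (356,139), about 6 mm off the estimate. Next: descend on the jar and grip.

>>> {"method": "servo_tool", "body": {
  "increments": [
    [0, 0, -4, 0, 0, 0, 1],
    [0, 0, -7, 0, 0, 0, 1],
    [0, 0, -9, 0, 0, 0, 1],
    [0, 0, -10.3, 0, 0, 0, 1],
    [0, 0, -10.3, 0, 0, 0, 1],
    [0, 0, -10.3, 0, 0, 0, 1],
    [0, 0, -10.3, 0, 0, 0, -1],
    [0, 0, -10.3, 0, 0, 0, -1],
    [0, 0, -10.3, 0, 0, 0, -1],
    [0, 0, -10.3, 0, 0, 0, -1],
    [0, 0, -10.3, 0, 0, 0, -1],
    [0, 0, -10.3, 0, 0, 0, -1]
  ]
}}

```text
t: 5.22
ee_pos: [423.6, 304.4, 60.4]
orientation: [-3.133, -0.221, -0.002]
ft_force: [-1.2, 0.8, 5.5]
width: 59.7
grasp_force: 30.0
```

```bash
python3 -c "
from h import *
d=load('w3');p=lambda u,v,z:atz(d,u,v,z).round(1)
print('jar',p(278.3,222,90),'pipe',p(356,139,96),'beam',p(184,139,100),'bl',p(154,136.5,100),'br',p(214,141.5,100),'hub',p(275,128,40))
w1=load('w1');c=[atz(w1,*q,12)[:2] for q in((326,163),(426,171),(310,297))];print(c,(c[1]+c[2])/2,np.arctan2(*(c[0]-c[2])[::-1]),np.linalg.norm(c[0]-c[2]),np.linalg.norm(c[0]-c[1]))"
```

```text
jar [423.  304.4  90. ] pipe [495.2 257.8  96. ] beam [478.3 379.7 100. ] bl [477.1 400.8 100. ] br [479.6 358.5 100. ] hub [493.5 317.4  40. ]
[array([ 595.28728463, -221.83184752]), array([ 613.45921212, -377.71834907]), array([ 361.35031571, -249.54416332])] [ 487.40476391 -313.6312562 ] 0.11791111233502476 235.57265943801508 156.94209223685772
```

>>> {"method": "servo_tool", "body": {
  "increments": [
    [0, 0, 1, 0, 0, 0, -1],
    [0, 0, 3, 0, 0, 0, -1],
    [0, 0, 6, 0, 0, 0, -1],
    [0, 0, 10, 0, 0, 0, -1],
    [0, 0, 13, 0, 0, 0, -1],
    [0.3, -1.5, 15, 0, 0, 0, -1],
    [1, -4.5, 15, 0, 0, 0, -1],
    [1.8, -8, 15, 0, 0, 0, -1],
    [2.7, -12, 15, 0, 0, 0, -1],
    [3.6, -16, 15, 0, 0, 0, -1],
    [4.5, -20, 15, 0, 0, 0, -1],
    [5.4, -24, 15, 0, 0, 0, -1],
    [6.4, -28, 15, 0, 0, 0, -1],
    [7.3, -32, 15, 0, 0, 0, -1],
    [8.2, -36, 15, 0, 0, 0, -1],
    [9.1, -40, 15, 0, 0, 0, -1],
    [10, -44, 15, 0, 0, 0, -1],
    [11, -48, 15, 0, 0, 0, -1],
    [12, -52, 15, 0, 0, 0, -1],
    [12.8, -56, 15, 0, 0, 0, -1]
  ]
}}

```text
t: 6.88
ee_pos: [550.4, -257.9, 209.6]
orientation: [-3.133, -0.22, 0.002]
ft_force: [0.9, -0.4, -2.5]
width: 59.4
grasp_force: 30.0
```

>>> {"method": "servo_tool", "body": {
  "increments": [
    [0.7, -3, 0, 0, 0, 0, -1],
    [1.1, -4.6, 0, 0, 0, 0, -1],
    [1.1, -4.9, 0, 0, 0, 0, -1],
    [1.1, -4.9, -3, 0, 0, 0, -1],
    [1.1, -4.9, -7, 0, 0, 0, -1],
    [1.1, -4.9, -10, 0, 0, 0, -1],
    [1.1, -4.9, -12, 0, 0, 0, -1],
    [1.1, -4.9, -12.8, 0, 0, 0, -1],
    [1.1, -4.9, -13.3, 0, 0, 0, -1],
    [1.1, -4.9, -13.8, 0, 0, 0, -1],
    [1.1, -4.9, -14.1, 0, 0, 0, -1],
    [1.1, -4.9, -14.1, 0, 0, 0, -1],
    [1.1, -4.9, -14.1, 0, 0, 0, -1]
  ]
}}

```text
t: 7.97
ee_pos: [562.6, -305.4, 69.8]
orientation: [3.133, 0.221, 0.002]
ft_force: [0.2, -0.7, -3.3]
width: 59.4
grasp_force: 30.0
```

>>> {"method": "servo_tool", "body": {
  "increments": [
    [0, 0, -0.05, 0, 0, 0, -1],
    [0, 0, -0.1, 0, 0, 0, -1],
    [0, 0, -0.1, 0, 0, 0, -1],
    [0, 0, -0.1, 0, 0, 0, -1]
  ]
}}

```text
t: 8.3
ee_pos: [562.5, -305.3, 68.5]
orientation: [3.133, 0.221, 0.002]
ft_force: [-1.0, 0.2, 1.2]
width: 59.2
grasp_force: 30.0
```

>>> {"method": "servo_tool", "body": {
  "increments": [
    [0, 0, 0, 0, 0, 0, 1],
    [0, 0, 0, 0, 0, 0, 1],
    [0, 0, 0, 0, 0, 0, 1],
    [0, 0, 0, 0, 0, 0, 1],
    [0, 0, 3, 0, 0, 0, 1],
    [0, 0, 7, 0, 0, 0, 1],
    [0, 0, 11, 0, 0, 0, 1],
    [-6.7, 56.2, 11, 0, 0, 0, 1],
    [-6.7, 56.2, 11, 0, 0, 0, 1],
    [-6.7, 56.2, 11, 0, 0, 0, 1],
    [-6.7, 56.2, 11, 0, 0, 0, 1],
    [-6.7, 56.2, 11, 0, 0, 0, 1],
    [-6.7, 56.2, 11, 0, 0, 0, 1],
    [-6.7, 56.2, 11, 0, 0, 0, 1],
    [-6.7, 56.2, 11, 0, 0, 0, 1],
    [-6.7, 56.2, 11, 0, 0, 0, 1],
    [-6.7, 56.2, 11, 0, 0, 0, 1],
    [-6.7, 56.2, 11, 0, 0, 0, 1],
    [-6.7, 56.2, 11, 0, 0, 0, 1]
  ]
}}

```text
t: 9.88
ee_pos: [502.3, 193.4, 177.9]
orientation: [-3.134, -0.221, -0.001]
ft_force: [0.3, -0.5, -0.8]
width: 87.9
grasp_force: 0.0
```

>>> {"method": "servo_tool", "body": {
  "increments": [
    [-6.7, 56.2, 11, 0, 0, 0, 1],
    [0, 0, 0, 0, 0, 0, 1]
  ]
}}

```text
t: 10.05
ee_pos: [501.4, 209.8, 180.4]
orientation: [-3.125, -0.256, -0.011]
ft_force: [0.4, 0.1, 0.2]
width: 87.6
grasp_force: 0.0
```

>>> {"method": "servo_tool", "body": {
  "increments": [
    [0, 0, 0, 0, 0, 0, 1],
    [0, 0, 0, 0, 0, 0, 1],
    [0, 0, 0, 0, 0, 0, 1]
  ]
}}

```text
t: 10.3
ee_pos: [502.9, 191.2, 177.7]
orientation: [-3.134, -0.219, 0.0]
ft_force: [0.4, 0.4, 0.4]
width: 87.7
grasp_force: 0.0
```

```bash
python3 -c "
from h import *
o=ctrl.get_obs();print(o['ee_pos'],np.degrees(R.from_rotvec(o['orientation']).as_matrix()[:,0]))
d=shot('wrist','w4');print(proj(d,(495.3,256,96)))"
```

```text
[502.92490496 191.19627024 177.73772181] [5.67401536e+01 7.95998273e+00 1.55733558e-04]
(np.float64(198.6592686307077), np.float64(214.68592272138574))
```

View pics/w4.png

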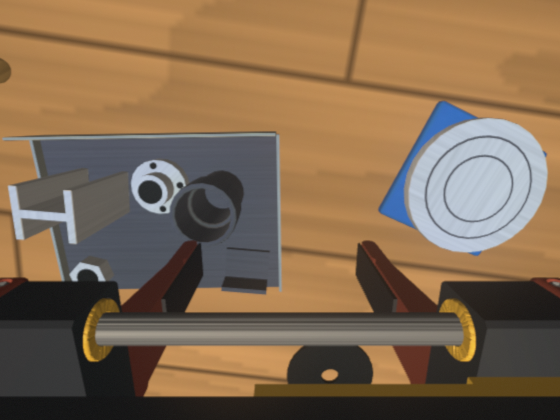

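In w4 the pipe's top circle centre is about (206,212), the beam H about (43,214), the hub (151,190) and the turntable centre (478,186). I'll triangulate the wrist views and look at the pipe crop with more contrast.

Run:
```python
from h import *
w2,w3,w4,a,b=[load(x) for x in('w2','w3','w4','s0','d0')]
def f(n,*o):
    q=tri(*o); print(n,q.round(1),[np.round(np.subtract(proj(d,q),(u,v)),1).tolist() for d,u,v in o])
f('pipe',(w2,279.7,234.7),(w3,356,139),(w4,206,212)); f('beam',(w2,184.4,230.5),(w3,184,139),(w4,43,214.5))
f('hub',(w2,237,216.5),(w3,275,128),(w4,151,190)); f('turn',(load('w1'),175,173),(w2,445.5,225.5),(w4,478,186))
g=lambda d,y,x:cv2.resize(np.clip(d['image'][y:y+100,x:x+100,::-1].astype(float)*2.5,0,255).astype(np.uint8),(400,400),interpolation=cv2.INTER_CUBIC)
cv2.imwrite('pics/c4.png',np.hstack([g(w3,90,310),g(w4,160,160)]))
```

```text
pipe [494.1 252.7  83.4] [[-1.2, -1.0], [2.3, 1.5], [0.0, 0.2]]
beam [478.6 380.2  97.8] [[-0.4, 0.3], [0.2, -0.7], [0.6, 0.1]]
hub [493.7 317.5  38.4] [[0.2, -0.5], [-0.1, -0.2], [-0.1, 1.0]]
turn [541.6  -2.   38.4] [[-0.0, -0.9], [0.2, -0.3], [-0.3, 1.7]]
```

View pics/c4.png

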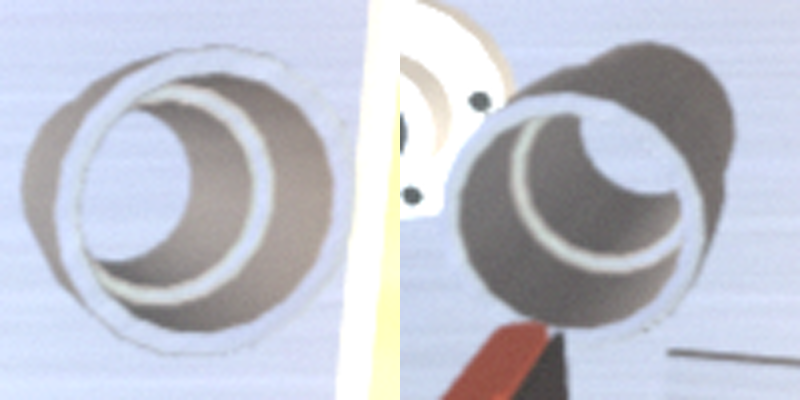

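Top ring centres from the crop: w3 (360.6,140), w4 (203.8,214), which puts the pipe at about (495, 253).

>>> {"method": "servo_tool", "body": {
  "increments": [
    [-0.8, 6.2, 0, 0, 0, 0, 1],
    [-0.8, 6.2, 0, 0, 0, 0, 1],
    [-0.8, 6.2, -2, 0, 0, 0, 1],
    [-0.8, 6.2, -5, 0, 0, 0, 1],
    [-0.8, 6.2, -8, 0, 0, 0, 1],
    [-0.8, 6.2, -10.5, 0, 0, 0, 1],
    [-0.8, 6.2, -11.8, 0, 0, 0, 1],
    [-0.8, 6.2, -11.8, 0, 0, 0, 1],
    [-0.8, 6.2, -11.8, 0, 0, 0, 1],
    [-0.8, 6.2, -11.8, 0, 0, 0, -1],
    [-0.8, 6.2, -11.8, 0, 0, 0, -1],
    [-0.8, 6.2, -11.8, 0, 0, 0, -1],
    [-0.8, 6.2, -11.8, 0, 0, 0, -1],
    [-0.8, 6.2, -11.8, 0, 0, 0, -1],
    [-0.8, 6.2, -11.8, 0, 0, 0, -1]
  ]
}}

```text
t: 11.6
ee_pos: [495.2, 253.7, 60.3]
orientation: [-3.133, -0.221, -0.002]
ft_force: [-0.7, 0.5, 4.1]
width: 54.4
grasp_force: 30.0
```

>>> {"method": "servo_tool", "body": {
  "increments": [
    [0, 0, 1, 0, 0, 0, -1],
    [0, 0, 3, 0, 0, 0, -1],
    [0, 0, 6, 0, 0, 0, -1],
    [0, 0, 10, 0, 0, 0, -1],
    [0, 0, 13, 0, 0, 0, -1],
    [0, -1.5, 15, 0, 0, 0, -1],
    [-0.1, -4.5, 15, 0, 0, 0, -1],
    [-0.2, -8, 15, 0, 0, 0, -1],
    [-0.2, -12, 15, 0, 0, 0, -1],
    [-0.3, -16, 15, 0, 0, 0, -1],
    [-0.3, -20, 15, 0, 0, 0, -1],
    [-0.4, -24, 15, 0, 0, 0, -1],
    [-0.4, -28, 15, 0, 0, 0, -1],
    [-0.5, -32, 15, 0, 0, 0, -1],
    [-0.5, -36, 15, 0, 0, 0, -1],
    [-0.6, -40, 15, 0, 0, 0, -1],
    [-0.6, -44, 15, 0, 0, 0, -1],
    [-0.7, -48, 15, 0, 0, 0, -1],
    [-0.8, -51.5, 15, 0, 0, 0, -1],
    [-0.8, -51.5, 15, 0, 0, 0, -1]
  ]
}}

```text
t: 13.27
ee_pos: [486.5, -267.2, 210.2]
orientation: [3.132, 0.214, 0.001]
ft_force: [1.1, -0.2, -4.1]
width: 54.4
grasp_force: 30.0
```

>>> {"method": "servo_tool", "body": {
  "increments": [
    [0, -3, 0, 0, 0, 0, -1],
    [0, -4.8, 0, 0, 0, 0, -1],
    [0, -5.2, 0, 0, 0, 0, -1],
    [0, -5.2, -3, 0, 0, 0, -1],
    [0, -5.2, -7, 0, 0, 0, -1],
    [0, -5.2, -10, 0, 0, 0, -1],
    [0, -5.2, -12, 0, 0, 0, -1],
    [0, -5.2, -12.8, 0, 0, 0, -1],
    [0, -5.2, -13.3, 0, 0, 0, -1],
    [0, -5.2, -13.8, 0, 0, 0, -1],
    [0, -5.2, -14, 0, 0, 0, -1],
    [0, -5.2, -14.1, 0, 0, 0, -1],
    [0, -5.2, -14.15, 0, 0, 0, -1],
    [0, -5.2, -14.15, 0, 0, 0, -1],
    [0, -5.2, -14.15, 0, 0, 0, -1]
  ]
}}

```text
t: 14.52
ee_pos: [487.2, -313.9, 68.9]
orientation: [3.133, 0.22, 0.002]
ft_force: [0.1, 0.3, -3.5]
width: 54.7
grasp_force: 30.0
```

>>> {"method": "servo_tool", "body": {
  "increments": [
    [0, 0, -0.05, 0, 0, 0, -1],
    [0, 0, -0.08, 0, 0, 0, -1],
    [0, 0, -0.08, 0, 0, 0, -1],
    [0, 0, -0.08, 0, 0, 0, -1]
  ]
}}

```text
t: 14.85
ee_pos: [487.3, -313.9, 68.3]
orientation: [3.133, 0.22, 0.002]
ft_force: [-2.1, 2.4, 6.8]
width: 54.4
grasp_force: 30.0
```

```bash
python3 -c "
from h import *
d=shot('scene','s1')
c=d['image'][:,:,::-1]
cv2.imwrite('pics/cs1.png',np.hstack([cv2.resize(c[200:300,120:260],(400,286),interpolation=2),cv2.resize(shot('side','d1')['image'][100:200,240:380,::-1],(400,286),interpolation=2)]))"
```

```text
(no output)
```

View pics/cs1.png

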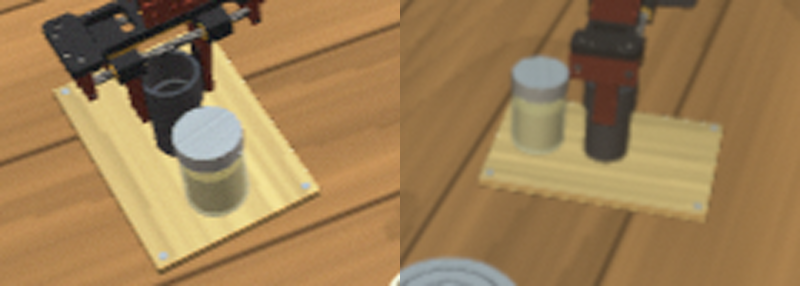

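Jar and pipe stand on the board. Release and go over the beam.

>>> {"method": "servo_tool", "body": {
  "increments": [
    [0, 0, 0, 0, 0, 0, 1],
    [0, 0, 0, 0, 0, 0, 1],
    [0, 0, 0, 0, 0, 0, 1],
    [0, 0, 0, 0, 0, 0, 1],
    [0, 0, 3, 0, 0, 0, 1],
    [0, 0, 7, 0, 0, 0, 1],
    [0, 0, 11, 0, 0, 0, 1],
    [0, 4, 11, 0, 0, 0, 1],
    [0, 8, 11, 0, 0, 0, 1],
    [0, 12, 11, 0, 0, 0, 1],
    [0, 16, 11, 0, 0, 0, 1],
    [0, 20, 11, 0, 0, 0, 1],
    [0, 24, 11, 0, 0, 0, 1],
    [0, 28, 11, 0, 0, 0, 1],
    [0, 32, 11, 0, 0, 0, 1],
    [0, 36, 11, 0, 0, 0, 1],
    [0, 40, 11, 0, 0, 0, 1],
    [0, 44, 11, 0, 0, 0, 1],
    [0, 44, 11, 0, 0, 0, 1]
  ]
}}

```text
t: 16.53
ee_pos: [487.0, 132.1, 177.7]
orientation: [-3.132, -0.228, -0.002]
ft_force: [-0.1, 0.5, -0.1]
width: 87.3
grasp_force: 0.0
```

>>> {"method": "servo_tool", "body": {
  "increments": [
    [-0.3, 4, 0, 0, 0, -3, 1],
    [-0.5, 8, 0, 0, 0, -3, 1],
    [-0.7, 12, 0, 0, 0, -3, 1],
    [-0.9, 16, 0, 0, 0, -3, 1],
    [-0.9, 20, 0, 0, 0, -3, 1],
    [-0.9, 23.5, 0, 0, 0, -3, 1],
    [-0.9, 25.4, 0, 0, 0, -3, 1],
    [-0.9, 25.4, 0, 0, 0, -3, 1],
    [-0.9, 25.4, -2, 0, 0, -3, 1],
    [-0.9, 25.4, -2, 0, 0, -3, 1],
    [-0.9, 25.4, -2, 0, 0, -3, 1],
    [-0.9, 25.4, -2, 0, 0, -3, 1]
  ]
}}

```text
t: 17.53
ee_pos: [478.0, 379.4, 157.6]
orientation: [3.138, 0.137, -0.001]
ft_force: [-0.9, -0.3, 0.3]
width: 87.7
grasp_force: 0.0
```

```bash
python3 -c "
from h import *
d=shot('wrist','w5');print(ctrl.get_obs()['ee_pos'],proj(d,(478.7,380,100)),proj(d,(493.7,317.5,40)))"
```

```text
[478.30246405 379.65250614 158.02452423] (np.float64(277.57429328920995), np.float64(224.98659757333886)) (np.float64(346.77421123634156), np.float64(194.03372228040558))
```

View pics/w5.png

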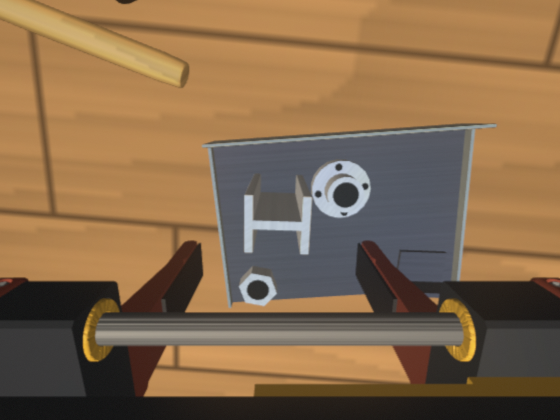

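Beam top centre is at (277,224), as predicted and aligned with the fingers. Hub at (346,194) also matches. Grip the beam.

>>> {"method": "servo_tool", "body": {
  "increments": [
    [0, 0, -3, 0, 0, 0, 1],
    [0, 0, -6, 0, 0, 0, 1],
    [0, 0, -8.5, 0, 0, 0, 1],
    [0, 0, -9.8, 0, 0, 0, 1],
    [0, 0, -9.8, 0, 0, 0, 1],
    [0, 0, -9.8, 0, 0, 0, 1],
    [0, 0, -9.8, 0, 0, 0, -1],
    [0, 0, -9.8, 0, 0, 0, -1],
    [0, 0, -9.8, 0, 0, 0, -1],
    [0, 0, -9.8, 0, 0, 0, -1],
    [0, 0, -9.8, 0, 0, 0, -1],
    [0, 0, -9.8, 0, 0, 0, -1]
  ]
}}

```text
t: 18.58
ee_pos: [478.0, 380.5, 59.8]
orientation: [-3.138, -0.139, -0.001]
ft_force: [-0.1, 0.9, -0.1]
width: 51.4
grasp_force: 0.5
```

>>> {"method": "servo_tool", "body": {
  "increments": [
    [0, 0, 0, 0, 0, 0, -1],
    [0, 0, 0, 0, 0, 0, -1],
    [0, 0, 0, 0, 0, 0, -1]
  ]
}}

```text
t: 18.83
ee_pos: [478.0, 380.6, 59.7]
orientation: [-3.138, -0.139, -0.001]
ft_force: [-0.3, -0.0, 4.3]
width: 50.0
grasp_force: 29.7
```

>>> {"method": "servo_tool", "body": {
  "increments": [
    [0, 0, 1, 0, 0, 0, -1],
    [0, 0, 3, 0, 0, 0, -1],
    [0, 0, 6, 0, 0, 0, -1],
    [0, 0, 10, 0, 0, 0, -1],
    [0, 0, 13, 0, 0, 0, -1],
    [0, -1.5, 15, 0, 0, 0, -1],
    [-0.3, -4.5, 15, 0, 0, 0, -1],
    [-0.6, -8, 15, 0, 0, 0, -1],
    [-1, -12, 15, 0, 0, 0, -1],
    [-1.4, -16, 15, 0, 0, 0, -1],
    [-1.8, -20, 15, 0, 0, 0, -1],
    [-2.2, -24, 15, 0, 0, 0, -1],
    [-2.6, -28, 15, 0, 0, 0, -1],
    [-2.9, -32, 15, 0, 0, 0, -1],
    [-3.2, -36, 15, 0, 0, 0, -1],
    [-3.5, -40, 15, 0, 0, 0, -1],
    [-3.9, -44, 15, 0, 0, 0, -1],
    [-4.3, -48, 15, 0, 0, 0, -1],
    [-4.7, -51, 15, 0, 0, 0, -1],
    [-4.7, -51, 15, 0, 0, 0, -1]
  ]
}}

```text
t: 20.5
ee_pos: [429.7, -133.9, 209.4]
orientation: [3.137, 0.132, -0.001]
ft_force: [0.6, 0.3, -4.9]
width: 50.2
grasp_force: 29.8
```

>>> {"method": "servo_tool", "body": {
  "increments": [
    [-0.2, -3, 0, 0, 0, 0, -1],
    [-0.6, -7, 0, 0, 0, 0, -1],
    [-1, -11, 0, 0, 0, 0, -1],
    [-1.4, -15, 0, 0, 0, 0, -1],
    [-1.8, -18, 0, 0, 0, 0, -1],
    [-1.8, -19.3, 0, 0, 0, 0, -1],
    [-1.8, -19.3, 0, 0, 0, 0, -1],
    [-1.8, -19.3, -3, 0, 0, 0, -1],
    [-1.8, -19.3, -7, 0, 0, 0, -1],
    [-1.8, -19.3, -10, 0, 0, 0, -1],
    [-1.8, -19.3, -12, 0, 0, 0, -1],
    [-1.8, -19.3, -12.8, 0, 0, 0, -1],
    [-1.8, -19.3, -13.3, 0, 0, 0, -1],
    [-1.8, -19.3, -13.8, 0, 0, 0, -1],
    [-1.8, -19.3, -14, 0, 0, 0, -1],
    [-1.8, -19.3, -14.1, 0, 0, 0, -1],
    [-1.8, -19.3, -14.1, 0, 0, 0, -1],
    [-1.8, -19.3, -14.1, 0, 0, 0, -1]
  ]
}}

```text
t: 22.0
ee_pos: [413.3, -323.0, 69.2]
orientation: [3.138, 0.138, 0.002]
ft_force: [1.1, -0.5, -4.1]
width: 50.4
grasp_force: 29.8
```

>>> {"method": "servo_tool", "body": {
  "increments": [
    [0, 0, -0.08, 0, 0, 0, -1],
    [0, 0, -0.14, 0, 0, 0, -1],
    [0, 0, -0.14, 0, 0, 0, -1],
    [0, 0, -0.14, 0, 0, 0, -1]
  ]
}}

```text
t: 22.33
ee_pos: [413.1, -323.0, 67.7]
orientation: [3.138, 0.138, 0.001]
ft_force: [-1.0, 0.7, 5.5]
width: 50.2
grasp_force: 29.8
```

>>> {"method": "servo_tool", "body": {
  "increments": [
    [0, 0, 0, 0, 0, 0, 1],
    [0, 0, 0, 0, 0, 0, 1],
    [0, 0, 0, 0, 0, 0, 1],
    [0, 0, 0, 0, 0, 0, 1],
    [0, 0, 3, 0, 0, 0, 1],
    [0, 0, 7, 0, 0, 0, 1],
    [0, 0, 11, 0, 0, 0, 1],
    [0.5, 4, 11, 0, 0, 0, 1],
    [1, 8, 11, 0, 0, 0, 1],
    [1.5, 12, 11, 0, 0, 0, 1],
    [2, 16, 11, 0, 0, 0, 1],
    [2.5, 20, 11, 0, 0, 0, 1],
    [3, 24, 11, 0, 0, 0, 1],
    [3.5, 28, 11, 0, 0, 0, 1],
    [4, 32, 11, 0, 0, 0, 1],
    [4.5, 36, 11, 0, 0, 0, 1],
    [5, 40, 11, 0, 0, 0, 1],
    [5.5, 44, 11, 0, 0, 0, 1],
    [5.5, 44, 11, 0, 0, 0, 1]
  ]
}}

```text
t: 23.92
ee_pos: [469.0, 123.1, 177.3]
orientation: [-3.136, -0.146, -0.004]
ft_force: [-0.2, -0.2, -0.6]
width: 87.7
grasp_force: 0.0
```

```bash
python3 -c "
from h import *
print(ctrl.get_obs()['ee_pos'])
c=shot('scene','s2')['image'][:,:,::-1]; d=shot('side','d2')['image'][:,:,::-1]
cv2.imwrite('pics/cs2.png',np.hstack([cv2.resize(c[190:300,120:260],(400,314),interpolation=2),cv2.resize(d[90:200,240:380],(400,314),interpolation=2)]))"
```

```text
[468.96605038 123.14280069 177.34009752]
```

View pics/cs2.png

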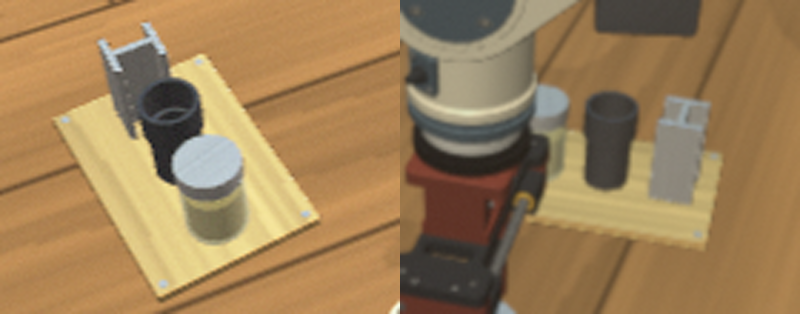

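All three stand upright on the board. Now the flange.

>>> {"method": "servo_tool", "body": {
  "increments": [
    [0.5, 4, 0, 0, 0, 0, 1],
    [1, 8, 0, 0, 0, 0, 1],
    [1.5, 12, 0, 0, 0, 0, 1],
    [2, 16, 0, 0, 0, 0, 1],
    [2.6, 19, 0, 0, 0, 0, 1],
    [2.6, 20, 0, 0, 0, 0, 1],
    [2.6, 20, -3, 0, 0, 0, 1],
    [2.6, 20, -7, 0, 0, 0, 1],
    [2.6, 20, -10, 0, 0, 0, 1],
    [2.6, 20, -12, 0, 0, 0, 1],
    [2.6, 20, -13, 0, 0, 0, 1],
    [2.6, 20, -13, 0, 0, 0, 1],
    [2.6, 20, -13, 0, 0, 0, 1]
  ]
}}

```text
t: 25.1
ee_pos: [494.2, 316.2, 47.3]
orientation: [3.138, 0.136, -0.001]
ft_force: [-0.3, 0.6, 0.2]
width: 88.1
grasp_force: 0.0
```

>>> {"method": "servo_tool", "body": {
  "increments": [
    [0, 0, -1, 0, 0, 0, 1],
    [0, 0, -2, 0, 0, 0, 1],
    [0, 0, -2.6, 0, 0, 0, 1],
    [0, 0, -2.6, 0, 0, 0, 1],
    [0, 0, -2.6, 0, 0, 0, 1],
    [0, 0, -2.6, 0, 0, 0, -1],
    [0, 0, -2.6, 0, 0, 0, -1],
    [0, 0, -2.6, 0, 0, 0, -1],
    [0, 0, -2.6, 0, 0, 0, -1],
    [0, 0, -2.6, 0, 0, 0, -1],
    [0, 0, -2.6, 0, 0, 0, -1],
    [0, 0, -2.6, 0, 0, 0, -1],
    [0, 0, -2.6, 0, 0, 0, -1],
    [0, 0, -2.6, 0, 0, 0, -1],
    [0, 0, -2.6, 0, 0, 0, -1],
    [0, 0, -2.6, 0, 0, 0, -1]
  ]
}}

```text
t: 26.43
ee_pos: [493.9, 317.5, 21.0]
orientation: [-3.138, -0.138, -0.0]
ft_force: [-0.2, 0.5, 0.7]
width: 33.6
grasp_force: 30.0
```

>>> {"method": "servo_tool", "body": {
  "increments": [
    [0, 0, 1, 0, 0, 0, -1],
    [0, 0, 3, 0, 0, 0, -1],
    [0, 0, 6, 0, 0, 0, -1],
    [0, 0, 9, 0, 0, 0, -1],
    [0, 0, 11, 0, 0, 0, -1],
    [0.4, -3, 11, 0, 0, 0, -1],
    [1, -7, 11, 0, 0, 0, -1],
    [1.6, -11, 11, 0, 0, 0, -1],
    [2.2, -15, 11, 0, 0, 0, -1],
    [2.8, -19, 11, 0, 0, 0, -1],
    [3.4, -23, 11, 0, 0, 0, -1],
    [4, -27, 11, 0, 0, 0, -1],
    [4.5, -30, 11, 0, 0, 0, -1],
    [4.7, -31.9, 11, 0, 0, 0, -1],
    [4.7, -31.9, 10, 0, 0, 0, -1],
    [4.7, -31.9, 8, 0, 0, 0, -1],
    [4.7, -31.9, 6, 0, 0, 0, -1],
    [4.7, -31.9, 5, 0, 0, 0, -1],
    [4.7, -31.9, 5, 0, 0, 0, -1],
    [4.7, -31.9, 5, 0, 0, 0, -1]
  ]
}}

```text
t: 28.1
ee_pos: [540.3, -1.1, 70.7]
orientation: [-3.138, -0.139, 0.003]
ft_force: [-0.6, 0.3, -3.1]
width: 33.6
grasp_force: 30.0
```

```bash
python3 -c "
from h import *
d=shot('wrist','w6');print(ctrl.get_obs()['ee_pos'])
c=np.array([((np.array(proj(d,(541+r*np.cos(t),-1.7+r*np.sin(t),40)))*4).round()).astype(int) for r in [68] for t in np.linspace(0,6.28,60)])
im=d['image'][:,:,::-1].copy(); cv2.polylines(im,[c.astype(np.int32)],True,(0,0,255),1,shift=2); cv2.imwrite('pics/w6m.png',im)"
```

```text
[541.00397261  -1.13999629  71.3655743 ]
```

View pics/w6m.png

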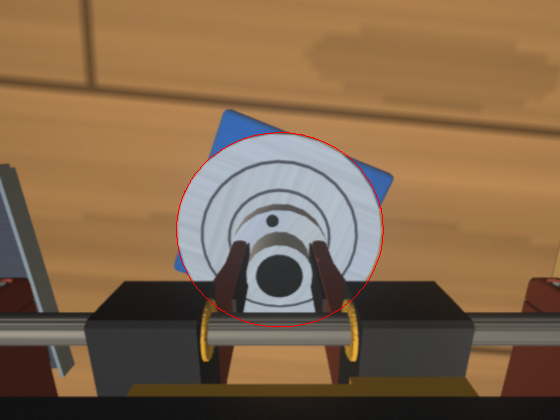

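The projected plate circle coincides with the plate rim, so the centre is right. Lower the flange.

>>> {"method": "servo_tool", "body": {
  "increments": [
    [0, 0, -0.5, 0, 0, 0, -1],
    [0, 0, -1, 0, 0, 0, -1],
    [0, 0, -1.2, 0, 0, 0, -1],
    [0, 0, -1.3, 0, 0, 0, -1],
    [0, 0, -1.4, 0, 0, 0, -1],
    [0, 0, -1.4, 0, 0, 0, -1],
    [0, 0, -1.4, 0, 0, 0, -1]
  ]
}}

```text
t: 28.73
ee_pos: [540.9, -1.6, 57.1]
orientation: [3.139, 0.138, 0.0]
ft_force: [0.2, -0.2, -1.9]
width: 33.2
grasp_force: 30.0
```

>>> {"method": "servo_tool", "body": {
  "increments": [
    [0, 0, -0.05, 0, 0, 0, -1],
    [0, 0, -0.05, 0, 0, 0, 1],
    [0, 0, -0.05, 0, 0, 0, 1],
    [0, 0, -0.05, 0, 0, 0, 1],
    [0, 0, -0.05, 0, 0, 0, 1],
    [0, 0, -0.05, 0, 0, 0, 1],
    [0, 0, -0.05, 0, 0, 0, 1],
    [0, 0, 1, 0, 0, 0, 1],
    [0, 0, 4, 0, 0, 0, 1],
    [0, 0, 8, 0, 0, 0, 1],
    [0, 0, 12, 0, 0, 0, 1],
    [0, 0, 12, 0, 0, 0, 1]
  ]
}}

```text
t: 29.73
ee_pos: [545.4, -1.7, 184.8]
orientation: [3.138, 0.138, 0.019]
ft_force: [1.2, -0.1, 0.2]
width: 87.7
grasp_force: 0.0
```

>>> {"method": "servo_tool", "body": {
  "increments": [
    [-0.7, -4, 0, 0, 0, 3, 1],
    [-1.4, -8, 0, 0, 0, 3, 1],
    [-2.1, -12, 0, 0, 0, 3, 1],
    [-2.8, -16, 0, 0, 0, 3, 1],
    [-3.5, -20, 0, 0, 0, 3, 1],
    [-4.2, -24, 0, 0, 0, 3, 1],
    [-4.9, -28, 0, 0, 0, 3, 1],
    [-5.4, -30.5, 0, 0, 0, 3, 1],
    [-5.4, -31.2, 0, 0, 0, 3, 1],
    [-5.4, -31.2, 0, 0, 0, 3, 1],
    [-5.4, -31.2, 0, 0, 0, 3, 1]
  ]
}}

```text
t: 30.65
ee_pos: [486.6, -313.1, 176.9]
orientation: [-3.133, -0.219, 0.0]
ft_force: [0.0, 0.3, -0.4]
width: 88.1
grasp_force: 0.0
```

```bash
python3 -c "
from h import *
o=ctrl.get_obs();print(o['ee_pos'],o['orientation'])
d=shot('wrist','w7');s=shot('scene','s3')
print('bd',[np.round(proj(d,p)) for p in((562.5,-305.3,98),(487.2,-313.9,104),(413.1,-323,108))],'fl',np.round(proj(s,(541,-1.7,76))))
c=np.hstack([cv2.resize(d['image'][:,:,::-1],(400,300)),cv2.resize(s['image'][180:255,250:350,::-1],(400,300),interpolation=2)]);cv2.imwrite('pics/c7.png',c)"
```

```text
[ 486.63314785 -313.05993759  176.90487374] [-3.13326665e+00 -2.19381521e-01  4.11217297e-04]
bd [array([282., 119.]), array([280., 219.]), array([278., 305.])] fl [297. 207.]
```

View pics/c7.png

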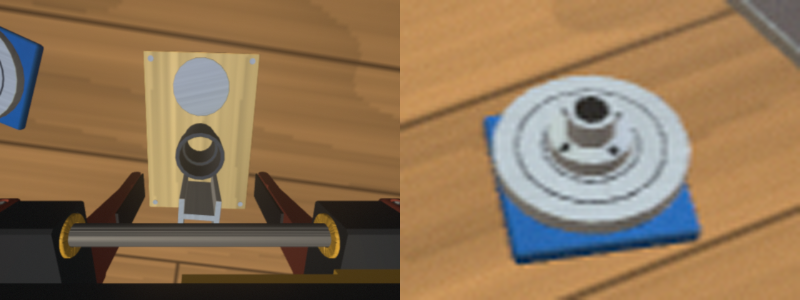

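The flange sits centred on the turntable inside the ring, and the three objects stand as expected on the board. Pick the pipe back up.

>>> {"method": "servo_tool", "body": {
  "increments": [
    [0.05, -0.05, -3, 0, 0, 0, 1],
    [0.05, -0.05, -6, 0, 0, 0, 1],
    [0.05, -0.05, -9, 0, 0, 0, 1],
    [0.05, -0.05, -10.8, 0, 0, 0, 1],
    [0.05, -0.05, -10.8, 0, 0, 0, 1],
    [0.05, -0.05, -10.8, 0, 0, 0, 1],
    [0.05, -0.05, -10.8, 0, 0, 0, -1],
    [0.05, -0.05, -10.8, 0, 0, 0, -1],
    [0.05, -0.05, -10.8, 0, 0, 0, -1],
    [0.05, -0.05, -10.8, 0, 0, 0, -1],
    [0.05, -0.05, -10.8, 0, 0, 0, -1],
    [0.05, -0.05, -10.8, 0, 0, 0, -1],
    [0.05, -0.05, -10.8, 0, 0, 0, -1],
    [0.05, -0.05, -10.8, 0, 0, 0, -1]
  ]
}}

```text
t: 31.92
ee_pos: [487.7, -314.2, 69.6]
orientation: [3.134, 0.22, 0.001]
ft_force: [-0.6, 2.8, 6.1]
width: 54.3
grasp_force: 30.0
```

>>> {"method": "servo_tool", "body": {
  "increments": [
    [0, 0, 1, 0, 0, 0, -1],
    [0, 0, 3, 0, 0, 0, -1],
    [0, 0, 6, 0, 0, 0, -1],
    [0, 0, 10, 0, 0, 0, -1],
    [0, 0, 13, 0, 0, 0, -1],
    [0, 1.5, 15, 0, 0, 0, -1],
    [0.1, 4.5, 15, 0, 0, 0, -1],
    [0.2, 8, 15, 0, 0, 0, -1],
    [0.2, 12, 15, 0, 0, 0, -1],
    [0.3, 16, 15, 0, 0, 0, -1],
    [0.3, 20, 15, 0, 0, 0, -1],
    [0.4, 24, 15, 0, 0, 0, -1],
    [0.4, 28, 15, 0, 0, 0, -1],
    [0.5, 32, 15, 0, 0, 0, -1],
    [0.5, 36, 15, 0, 0, 0, -1],
    [0.6, 40, 15, 0, 0, 0, -1],
    [0.6, 44, 15, 0, 0, 0, -1],
    [0.7, 48, 15, 0, 0, 0, -1],
    [0.8, 51.5, 15, 0, 0, 0, -1],
    [0.8, 51.5, 15, 0, 0, 0, -1]
  ]
}}

```text
t: 33.58
ee_pos: [495.2, 206.2, 219.2]
orientation: [-3.131, -0.227, -0.001]
ft_force: [1.5, 0.6, -3.9]
width: 54.9
grasp_force: 30.0
```

>>> {"method": "servo_tool", "body": {
  "increments": [
    [0, 3, 0, 0, 0, 0, -1],
    [0, 4.8, 0, 0, 0, 0, -1],
    [0, 5.2, 0, 0, 0, 0, -1],
    [0, 5.2, 0, 0, 0, 0, -1],
    [0, 5.2, -3, 0, 0, 0, -1],
    [0, 5.2, -7, 0, 0, 0, -1],
    [0, 5.2, -10, 0, 0, 0, -1],
    [0, 5.2, -12.5, 0, 0, 0, -1],
    [0, 5.2, -14, 0, 0, 0, -1],
    [0, 5.2, -14.8, 0, 0, 0, -1],
    [0, 5.2, -15.3, 0, 0, 0, -1],
    [0, 5.2, -15.6, 0, 0, 0, -1],
    [0, 5.2, -15.6, 0, 0, 0, -1],
    [0, 5.2, -15.6, 0, 0, 0, -1]
  ]
}}

```text
t: 34.75
ee_pos: [496.0, 253.0, 63.9]
orientation: [-3.133, -0.22, -0.002]
ft_force: [-0.3, -0.0, -3.5]
width: 54.9
grasp_force: 30.0
```

>>> {"method": "servo_tool", "body": {
  "increments": [
    [0, 0, -0.1, 0, 0, 0, -1],
    [0, 0, -0.2, 0, 0, 0, -1],
    [0, 0, -0.22, 0, 0, 0, -1],
    [0, 0, -0.22, 0, 0, 0, -1],
    [0, 0, -0.22, 0, 0, 0, -1]
  ]
}}

```text
t: 35.17
ee_pos: [496.0, 253.3, 61.6]
orientation: [-3.133, -0.221, -0.003]
ft_force: [0.4, 0.6, 4.6]
width: 54.3
grasp_force: 30.0
```

>>> {"method": "servo_tool", "body": {
  "increments": [
    [0, 0, 0, 0, 0, 0, 1],
    [0, 0, 0, 0, 0, 0, 1],
    [0, 0, 0, 0, 0, 0, 1],
    [0, 0, 0, 0, 0, 0, 1],
    [0, 0, 3, 0, 0, 0, 1],
    [0, 0, 7, 0, 0, 0, 1],
    [0, 0, 11, 0, 0, 0, 1],
    [-0.5, -4, 12, 0, 0, -3, 1],
    [-1, -8, 12, 0, 0, -3, 1],
    [-1.6, -12, 12, 0, 0, -3, 1],
    [-2.2, -16, 12, 0, 0, -3, 1],
    [-2.8, -20, 12, 0, 0, -3, 1],
    [-3.4, -24, 12, 0, 0, -3, 1],
    [-4, -28, 12, 0, 0, -3, 1],
    [-4.6, -32, 12, 0, 0, -3, 1],
    [-5.2, -36, 12, 0, 0, -3, 1],
    [-5.8, -40, 12, 0, 0, -3, 1],
    [-6.4, -44, 12, 0, 0, -3, 1],
    [-6.9, -47, 12, 0, 0, -3, 1],
    [-6.9, -47, 12, 0, 0, -3, 1]
  ]
}}

```text
t: 36.83
ee_pos: [425.9, -221.7, 180.9]
orientation: [3.137, 0.132, 0.001]
ft_force: [0.1, -0.0, 0.3]
width: 88.1
grasp_force: 0.0
```

>>> {"method": "servo_tool", "body": {
  "increments": [
    [-0.6, -4, 0, 0, 0, 0, 1],
    [-1.1, -8, 0, 0, 0, 0, 1],
    [-1.3, -10, 0, 0, 0, 0, 1],
    [-1.3, -10.6, 0, 0, 0, 0, 1],
    [-1.3, -10.6, 0, 0, 0, 0, 1],
    [-1.3, -10.6, 0, 0, 0, 0, 1],
    [-1.3, -10.6, 0, 0, 0, 0, 1]
  ]
}}

```text
t: 37.42
ee_pos: [413.2, -321.5, 180.5]
orientation: [-3.137, -0.14, 0.001]
ft_force: [0.2, 0.4, 0.4]
width: 87.6
grasp_force: 0.0
```

>>> {"method": "servo_tool", "body": {
  "increments": [
    [0, 0, -3, 0, 0, 0, 1],
    [0, 0, -6, 0, 0, 0, 1],
    [0, 0, -9, 0, 0, 0, 1],
    [0, 0, -11.2, 0, 0, 0, 1],
    [0, 0, -11.2, 0, 0, 0, 1],
    [0, 0, -11.2, 0, 0, 0, 1],
    [0, 0, -11.2, 0, 0, 0, -1],
    [0, 0, -11.2, 0, 0, 0, -1],
    [0, 0, -11.2, 0, 0, 0, -1],
    [0, 0, -11.2, 0, 0, 0, -1],
    [0, 0, -11.2, 0, 0, 0, -1],
    [0, 0, -11.2, 0, 0, 0, -1],
    [0, 0, -11.2, 0, 0, 0, -1],
    [0, 0, -11.2, 0, 0, 0, -1],
    [0, 0, -11.2, 0, 0, 0, -1]
  ]
}}

```text
t: 38.67
ee_pos: [413.5, -323.3, 69.2]
orientation: [3.138, 0.138, 0.001]
ft_force: [-0.8, 2.1, 5.3]
width: 50.5
grasp_force: 29.8
```

>>> {"method": "servo_tool", "body": {
  "increments": [
    [0, 0, 1, 0, 0, 0, -1],
    [0, 0, 3, 0, 0, 0, -1],
    [0, 0, 6, 0, 0, 0, -1],
    [0, 0, 10, 0, 0, 0, -1],
    [0, 0, 13, 0, 0, 0, -1],
    [0, 1.5, 15, 0, 0, 0, -1],
    [0.3, 4.5, 15, 0, 0, 0, -1],
    [0.6, 8, 15, 0, 0, 0, -1],
    [1, 12, 15, 0, 0, 0, -1],
    [1.4, 16, 15, 0, 0, 0, -1],
    [1.8, 20, 15, 0, 0, 0, -1],
    [2.2, 24, 15, 0, 0, 0, -1],
    [2.6, 28, 15, 0, 0, 0, -1],
    [2.9, 32, 15, 0, 0, 0, -1],
    [3.2, 36, 15, 0, 0, 0, -1],
    [3.5, 40, 15, 0, 0, 0, -1],
    [3.9, 44, 15, 0, 0, 0, -1],
    [4.3, 48, 15, 0, 0, 0, -1],
    [4.7, 51, 15, 0, 0, 0, -1],
    [4.7, 51, 15, 0, 0, 0, -1]
  ]
}}

```text
t: 40.33
ee_pos: [460.7, 191.6, 219.0]
orientation: [-3.136, -0.144, -0.002]
ft_force: [-0.3, -0.1, -4.8]
width: 50.2
grasp_force: 29.8
```

>>> {"method": "servo_tool", "body": {
  "increments": [
    [0.2, 3, 0, 0, 0, 0, -1],
    [0.6, 7, 0, 0, 0, 0, -1],
    [1, 11, 0, 0, 0, 0, -1],
    [1.4, 15, 0, 0, 0, 0, -1],
    [1.8, 18, 0, 0, 0, 0, -1],
    [1.8, 19.3, 0, 0, 0, 0, -1],
    [1.8, 19.3, 0, 0, 0, 0, -1],
    [1.8, 19.3, 0, 0, 0, 0, -1],
    [1.8, 19.3, -3, 0, 0, 0, -1],
    [1.8, 19.3, -7, 0, 0, 0, -1],
    [1.8, 19.3, -10, 0, 0, 0, -1],
    [1.8, 19.3, -12.5, 0, 0, 0, -1],
    [1.8, 19.3, -14, 0, 0, 0, -1],
    [1.8, 19.3, -14.8, 0, 0, 0, -1],
    [1.8, 19.3, -15.3, 0, 0, 0, -1],
    [1.8, 19.3, -15.6, 0, 0, 0, -1],
    [1.8, 19.3, -15.6, 0, 0, 0, -1],
    [1.8, 19.3, -15.6, 0, 0, 0, -1]
  ]
}}

```text
t: 41.83
ee_pos: [479.0, 380.1, 63.9]
orientation: [-3.138, -0.138, -0.002]
ft_force: [0.1, -0.1, -4.7]
width: 50.2
grasp_force: 29.9
```

>>> {"method": "servo_tool", "body": {
  "increments": [
    [0, 0, -0.1, 0, 0, 0, -1],
    [0, 0, -0.2, 0, 0, 0, -1],
    [0, 0, -0.26, 0, 0, 0, -1],
    [0, 0, -0.26, 0, 0, 0, -1],
    [0, 0, -0.26, 0, 0, 0, -1]
  ]
}}

```text
t: 42.25
ee_pos: [478.8, 380.3, 61.3]
orientation: [-3.138, -0.139, -0.002]
ft_force: [-0.3, -0.5, 6.1]
width: 49.9
grasp_force: 29.9
```

>>> {"method": "servo_tool", "body": {
  "increments": [
    [0, 0, 0, 0, 0, 0, 1],
    [0, 0, 0, 0, 0, 0, 1],
    [0, 0, 0, 0, 0, 0, 1],
    [0, 0, 0, 0, 0, 0, 1],
    [0, 0, 3, 0, 0, 0, 1],
    [0, 0, 7, 0, 0, 0, 1],
    [0, 0, 11, 0, 0, 0, 1],
    [0.5, -4, 12, 0, 0, 3, 1],
    [1, -8, 12, 0, 0, 3, 1],
    [1.5, -12, 12, 0, 0, 3, 1],
    [2, -16, 12, 0, 0, 3, 1],
    [2.5, -20, 12, 0, 0, 3, 1],
    [3, -24, 12, 0, 0, 3, 1],
    [3.5, -28, 12, 0, 0, 3, 1],
    [4, -32, 12, 0, 0, 3, 1],
    [4.5, -36, 12, 0, 0, 3, 1],
    [5, -40, 12, 0, 0, 3, 1],
    [5.5, -44, 12, 0, 0, 3, 1],
    [6, -47, 12, 0, 0, 3, 1],
    [6, -47, 12, 0, 0, 3, 1]
  ]
}}

```text
t: 43.92
ee_pos: [539.4, -94.9, 180.4]
orientation: [3.133, 0.214, 0.003]
ft_force: [0.2, 0.7, -0.5]
width: 88.0
grasp_force: 0.0
```

>>> {"method": "servo_tool", "body": {
  "increments": [
    [0.4, -4, 0, 0, 0, 0, 1],
    [0.8, -8, 0, 0, 0, 0, 1],
    [1.2, -12, 0, 0, 0, 0, 1],
    [1.6, -16, 0, 0, 0, 0, 1],
    [2, -19.5, 0, 0, 0, 0, 1],
    [2.4, -21.6, 0, 0, 0, 0, 1],
    [2.4, -21.6, 0, 0, 0, 0, 1],
    [2.4, -21.6, 0, 0, 0, 0, 1],
    [2.4, -21.6, 0, 0, 0, 0, 1],
    [2.4, -21.6, 0, 0, 0, 0, 1]
  ]
}}

```text
t: 44.75
ee_pos: [562.2, -304.4, 180.0]
orientation: [-3.133, -0.223, 0.001]
ft_force: [1.0, -0.6, 0.3]
width: 87.8
grasp_force: 0.0
```

>>> {"method": "servo_tool", "body": {
  "increments": [
    [0, 0, -3, 0, 0, 0, 1],
    [0, 0, -6, 0, 0, 0, 1],
    [0, 0, -9, 0, 0, 0, 1],
    [0, 0, -11.1, 0, 0, 0, 1],
    [0, 0, -11.1, 0, 0, 0, 1],
    [0, 0, -11.1, 0, 0, 0, 1],
    [0, 0, -11.1, 0, 0, 0, -1],
    [0, 0, -11.1, 0, 0, 0, -1],
    [0, 0, -11.1, 0, 0, 0, -1],
    [0, 0, -11.1, 0, 0, 0, -1],
    [0, 0, -11.1, 0, 0, 0, -1],
    [0, 0, -11.1, 0, 0, 0, -1],
    [0, 0, -11.1, 0, 0, 0, -1],
    [0, 0, -11.1, 0, 0, 0, -1]
  ]
}}

```text
t: 45.92
ee_pos: [562.9, -306.1, 70.3]
orientation: [3.134, 0.22, 0.002]
ft_force: [-1.0, 3.8, 6.9]
width: 59.8
grasp_force: 30.0
```

>>> {"method": "servo_tool", "body": {
  "increments": [
    [0, 0, 1, 0, 0, 0, -1],
    [0, 0, 3, 0, 0, 0, -1],
    [0, 0, 6, 0, 0, 0, -1],
    [0, 0, 10, 0, 0, 0, -1],
    [0, 0, 13, 0, 0, 0, -1],
    [-0.3, 1.5, 15, 0, 0, 0, -1],
    [-1, 4.5, 15, 0, 0, 0, -1],
    [-1.8, 8, 15, 0, 0, 0, -1],
    [-2.7, 12, 15, 0, 0, 0, -1],
    [-3.6, 16, 15, 0, 0, 0, -1],
    [-4.5, 20, 15, 0, 0, 0, -1],
    [-5.4, 24, 15, 0, 0, 0, -1],
    [-6.4, 28, 15, 0, 0, 0, -1],
    [-7.3, 32, 15, 0, 0, 0, -1],
    [-8.2, 36, 15, 0, 0, 0, -1],
    [-9.1, 40, 15, 0, 0, 0, -1],
    [-10, 44, 15, 0, 0, 0, -1],
    [-11, 48, 15, 0, 0, 0, -1],
    [-12, 51, 15, 0, 0, 0, -1],
    [-12, 51, 15, 0, 0, 0, -1]
  ]
}}

```text
t: 47.58
ee_pos: [440.5, 208.1, 219.4]
orientation: [-3.132, -0.227, 0.0]
ft_force: [-0.4, -0.5, -3.6]
width: 59.6
grasp_force: 30.0
```

>>> {"method": "servo_tool", "body": {
  "increments": [
    [-0.5, 3, 0, 0, 0, 0, -1],
    [-1, 6, 0, 0, 0, 0, -1],
    [-1.6, 8.5, 0, 0, 0, 0, -1],
    [-1.9, 10, 0, 0, 0, 0, -1],
    [-1.9, 10, 0, 0, 0, 0, -1],
    [-1.9, 10, 0, 0, 0, 0, -1],
    [-1.9, 10, -3, 0, 0, 0, -1],
    [-1.9, 10, -7, 0, 0, 0, -1],
    [-1.9, 10, -10, 0, 0, 0, -1],
    [-1.9, 10, -12.5, 0, 0, 0, -1],
    [-1.9, 10, -14, 0, 0, 0, -1],
    [-1.9, 10, -14.8, 0, 0, 0, -1],
    [-1.9, 10, -15.3, 0, 0, 0, -1],
    [-1.9, 10, -15.6, 0, 0, 0, -1],
    [-1.9, 10, -15.6, 0, 0, 0, -1],
    [-1.9, 10, -15.6, 0, 0, 0, -1]
  ]
}}

```text
t: 48.92
ee_pos: [424.0, 304.1, 64.1]
orientation: [-3.133, -0.22, -0.002]
ft_force: [-0.0, -0.7, -3.8]
width: 59.8
grasp_force: 30.0
```

>>> {"method": "servo_tool", "body": {
  "increments": [
    [0, 0, -0.1, 0, 0, 0, -1],
    [0, 0, -0.16, 0, 0, 0, -1],
    [0, 0, -0.18, 0, 0, 0, -1],
    [0, 0, -0.18, 0, 0, 0, -1],
    [0, 0, -0.18, 0, 0, 0, -1]
  ]
}}

```text
t: 49.33
ee_pos: [424.0, 304.4, 62.3]
orientation: [-3.133, -0.221, -0.002]
ft_force: [0.2, -0.3, 6.0]
width: 59.4
grasp_force: 30.0
```

>>> {"method": "servo_tool", "body": {
  "increments": [
    [0, 0, 0, 0, 0, 0, 1],
    [0, 0, 0, 0, 0, 0, 1],
    [0, 0, 0, 0, 0, 0, 1],
    [0, 0, 0, 0, 0, 0, 1],
    [0, 0, 3, 0, 0, 0, 1],
    [0, 0, 7, 0, 0, 0, 1],
    [0.1, 0, 10.2, 0, 0, 0, 1],
    [0.1, 0, 10.2, 0, 0, 0, 1],
    [0.1, 0, 10.2, 0, 0, 0, 1],
    [0.1, 0, 10.2, 0, 0, 0, 1],
    [0.1, 0, 10.2, 0, 0, 0, 1]
  ]
}}

```text
t: 50.25
ee_pos: [423.3, 303.2, 161.9]
orientation: [3.132, 0.221, -0.004]
ft_force: [-0.6, 0.5, -0.5]
width: 88.0
grasp_force: 0.0
```

Run:
```python
from h import *
print(ctrl.get_obs()['ee_pos'])
n=shot('wrist','w8')['image'];o=load('w3')['image']
def m(o,n,lab,x,y,w,h):
    g=cv2.matchTemplate(n[max(0,y-20):y+h+20,max(0,x-20):x+w+20],o[y:y+h,x:x+w],cv2.TM_CCOEFF_NORMED);_,s,_,l=cv2.minMaxLoc(g);print(lab,round(s,2),'shift px',l[0]-min(20,x),l[1]-min(20,y))
m(o,n,'jar',236,182,85,80);m(o,n,'pipe',318,98,80,85);m(o,n,'beam',142,98,85,80);m(o,n,'nut',166,208,42,38);m(o,n,'angle',325,196,62,48);m(o,n,'wall',125,55,300,18)
a=load('s0')['image'];b=shot('scene','s4')['image'];m(load('s3')['image'],b,'flange scene',270,185,60,50)
m(a,b,'jar s',356,138,26,14);m(a,b,'pipe s',356,156,24,38);m(a,b,'beam s',386,138,30,34)
```

```text
[423.3424309  303.2248985  161.91988674]
jar 0.99 shift px -2 -2
pipe 0.97 shift px 0 -4
beam 0.97 shift px -3 -3
nut 0.96 shift px -2 -2
angle 0.99 shift px -1 -2
wall 0.96 shift px -1 -4
flange scene 1.0 shift px 0 0
jar s 1.0 shift px 0 0
pipe s 0.86 shift px 0 0
beam s 0.96 shift px 0 0
```

Everything matches the start images within a couple of mm, and the gripper is clear.

```bash
python3 -c "
from h import *
print(ctrl.close_job())"
```

```text
the job is handed in; nothing more can be done
None
```

The job is handed in after about 50 s of the 147 s; the judging result was not shown. The flange is hub up in the middle of the turntable, and the jar, pipe stub and beam offcut are back upright within about 3 mm of their starting spots by image comparison. The nut and the angle offcut did not visibly shift.

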